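# Let two sleeves out of the lever dispenser and ease its lid shut

### The arm

A 7-joint arm with a two-finger parallel gripper is mounted at the origin on a cart in front of the work surface, level with it; the furniture and walls round the work are solid. World frame = base frame: x ahead of the robot, y to its left, z up, the work surface at z = 0. Lengths are in m, angles in rad, forces in N, time in s.
With the tool pointing down it reaches from about 0.4 to 0.875 m from the base axis. Payload 6.5 kg.
Tool frame: the origin (TCP) lies midway between the tips of the shut fingers; the grasp point (between the pads) lies 19 mm behind it (env.grip_depth is the distance from the TCP to the grasp point, in m); z points along the fingers, y is the line along which they close (so a half turn about z gives the same grasp; the last joint's range is limited). The gripper opens to 85 mm and grips with 20 to 120 N. Pads are 22 mm wide; open, the fingers measure 114 mm over their backs; the gripper's body (76 mm by 85 mm) begins 54 mm behind the grasp point. The pads swing forward as they close: fully open they stand 13 mm farther back than shut.
Start: joints at [-1.229, 0.536, -0.004, 1.538, 0.003, 1.067, -0.071], TCP at [0.258, 0.597, 0.231] pointing down, gripper open.
Joint ranges: [-2.7, 2.7], [-0.37, 2.16], [-1.27, 1.26], [0.24, 2.4], [-1.31, 4.45], [0.19, 1.91], [-2.76, 2.76]. Speed limits (rad/s): [2.39, 2.39, 3.14, 3.14, 3.14, 3.14, 3.14].

### API

Orientations are given as a rotation vector (axis times angle).
In Python, from station import env, cams, job_done gives the robot as it stands.
- The arm moves only by the tool send_rows, never from a script. Its argument "increments" is a list of rows, each a list of 7 numbers: the closure, from -1 (fully open) to 1 (shut), then the shift along the tool's x, y, z in mm, then the turn, a rotation vector about the tool's x, y, z in rad. In form: [[jaw, dx, dy, dz, rx, ry, rz], ...]. A call has 1 to 8 rows; each row shifts and turns the commanded pose from where the row before left it, along the tool's axes as they then stand; what a row does not reach is not made up. A row lasts 1/10 s, in which the tool goes at most 50 mm and 8.59 degrees, less where a joint would pass 70% of its speed; a pose out of reach is approached as far as the arm can. A call with a gripper value outside its range is refused whole. The fingers move at their own pace and stop on an object; the grip force is fixed at half the most. Time passes only in rows, so rows that do not move let the fingers close. It gives the time, the measured TCP pose, the force, the opening and the grip force at its end, in the units of the state.
- env.observe(): the state, without advancing time (a new reading comes with each control period).
- cams.read_camera(name): name is "scene" or "top" or "wrist"; returns a dict with "image" (480x640x3 uint8, red, green, blue), "mtx" (3x3 intrinsics, pixels), "R" (3x3) and "t" (3): a world point X has camera coordinates R X + t. Camera axes: x right, y down, z forward; pixel columns grow to the right and rows downward; lengths in m; the calibration is good to about 2 mm. A picture is of the moment at which its call begins. There is no depth.
- job_done(): hands the job in; it is judged then, once.
The state is a dict: "time_s": time; "joints": joint angles; "qvel": joint speeds; "joint_efforts": joint torques, N m; "tcp_pos": TCP position; "ee_rot": TCP orientation; "force": force on the tool from outside, world axes, zero at the start; "ft_torque": the same for the moment, N m; "opening": opening from 0.0 (shut) to 1.0 (fully open); "grasp_force": force on a finger pad.
Only numpy, scipy, OpenCV 4.12 (cv2) and the standard library are available. Lean on these libraries where they do the work, as an engineer would, in place of code of your own. Each camera call takes 0.05 s, during which the arm holds its last target. There are 200 camera calls.

### The job

Press the dispenser's lever pedal all the way down so that the linked lid lifts, and keep it down until both black sleeves have rolled out from the hopper into the front tray. Then ease the pedal up slowly, following it until the lid is fully closed, so that the lid never slams, and move clear. Work only with the pedal: do not touch the lid or either dispensed sleeve, grasp nothing, and leave the things standing round the dispenser where they are.

Things in the scene. Friction and masses are not known exactly. Their poses are not given: they have to be found in the camera images.
- dispenser: Grey metal dispenser screwed to the bench; base 240 x 150 mm, casing 92 mm wide, 108 mm high. Origin: underside, on the casing's middle plane; x from front to back, y to its left, z up. A 12 degree chute runs down from the hopper (x -0.03 to 0.09) to the open tray (x -0.11 to -0.03) with a lip 45 mm high. The lever is on its right (-y) side, the pedal in front of the tray.
- lid_cover: The grey lid of the hopper, 130 x 98 mm, with an apron that hangs down 64 mm at its front and holds the sleeves back. Origin on the hinge axis at the back, 105 mm above the bench, in the middle of the width. With the lid fully lifted its front edge stands about 175 mm above the bench.
- lid (a joint): Hinge of the lid: 0 closed, 0.55 rad fully lifted. Linked to the lever: turns 2 rad for each rad of the lever. It falls shut hard by its own weight if the pedal is let go; closing faster than 2 rad/s (pedal rising at about 0.14 m/s at any moment) is a slam.
- lever (a joint): Hinge of the lever: 0 at rest (pedal up, level), 0.275 rad with the pedal fully down, against a firm stop. Its pivot lies at x = -0.06, z = 0.058 in the dispenser's frame, 140 mm behind the pedal's middle.
- pedal: The steel lever (a flat bar 5 mm thick) with its pedal plate at the front: a plate 44 x 46 mm with a black ribbed rubber pad. Origin on the lever's pivot; x as the dispenser's x when at rest.
- pedal_top (a point): Middle of the top of the rubber pad, at rest 70 mm above the bench, level. Pressed fully down it is 38 mm lower (it moves less than 10 mm along the bench), the pad then sloping down to the front by 0.275 rad. About 2 to 5 N straight down moves it and holds it down. It comes up by itself when let go.
- near_sleeve: Black cylindrical sleeve, 21 mm in diameter and 76 mm long, lying across the chute under the closed lid, nearer the tray of the two. Origin at the middle of one end face, z along its length. Once the lid is up it rolls into the tray by itself in about a second.
- near_sleeve_mid (a point): Centre of that sleeve. In the tray its x in the dispenser's frame lies between -0.11 and -0.05; in the hopper it is above -0.03.
- far_sleeve: Black cylindrical sleeve, 21 mm in diameter and 76 mm long, lying across the chute under the closed lid, farther back of the two. Origin at the middle of one end face, z along its length. Once the lid is up it rolls into the tray by itself in about a second.
- far_sleeve_mid (a point): Centre of that sleeve. In the tray its x in the dispenser's frame lies between -0.11 and -0.05; in the hopper it is above -0.03.
- standing_sleeve: Bystander: black sleeve standing on end, 21 mm in diameter, 76 mm high, to the left of the pedal. Origin at the centre of its foot.
- tin: Bystander: round tin, 62 mm in diameter, 50 mm high, right of the dispenser. Origin at the centre of its underside.
- tape_roll: Bystander: roll of tape lying flat, 104 mm across, 25 mm high, left of the dispenser. Origin at the centre of its underside.

How it is judged:
On the way:
1. the pedal is held down with the lid lifted nearly fully (over 0.45 rad) and both sleeves have rolled into the tray (value of joint lid above 0.45 rad and contact force between the fingers and pedal above 0.5 N and x of near_sleeve_mid in the frame of dispenser between -0.115 and -0.05 m and z of near_sleeve_mid in the frame of dispenser between 0.015 and 0.065 m and y of near_sleeve_mid in the frame of dispenser between -0.03 and 0.03 m and x of far_sleeve_mid in the frame of dispenser between -0.115 and -0.05 m and z of far_sleeve_mid in the frame of dispenser between 0.015 and 0.065 m and y of far_sleeve_mid in the frame of dispenser between -0.03 and 0.03 m), for 0.2 s.
At the end, for the whole second after the job is handed in: The lid is closed (under 0.04 rad) and the lever back up (under 0.03 rad), both sleeves lie at rest in the front tray, and the standing sleeve, tin and tape roll are within 15 mm of where they stood (value of joint lid below 0.04 rad and value of joint lever below 0.03 rad and x of near_sleeve_mid in the frame of dispenser between -0.115 and -0.05 m and z of near_sleeve_mid in the frame of dispenser between 0.015 and 0.065 m and y of near_sleeve_mid in the frame of dispenser between -0.03 and 0.03 m and x of far_sleeve_mid in the frame of dispenser between -0.115 and -0.05 m and z of far_sleeve_mid in the frame of dispenser between 0.015 and 0.065 m and y of far_sleeve_mid in the frame of dispenser between -0.03 and 0.03 m and linear speed of each of near_sleeve, far_sleeve below 0.02 m/s and distance of each of standing_sleeve, tin, tape_roll from where it was at the start of the episode below 0.015 m); the robot touches nothing.
It fails at once if the lid slams: it closes faster than 2 rad/s over the lower 0.35 rad (value of joint lid below 0.35 rad and velocity of joint lid below -2 rad/s).
It fails at once if the robot touches the lid (over 1 N) (contact force between any of the fingers, the arm and lid_cover above 1 N).
It fails at once if the robot touches a dispensed sleeve (over 1 N) (contact force between any of the fingers, the arm and near_sleeve above 1 N or contact force between any of the fingers, the arm and far_sleeve above 1 N).
It fails at once if a bystander is shifted over 15 mm or lifted (distance of any of standing_sleeve, tin, tape_roll from where it was at the start of the episode above 0.015 m).
It also fails if it takes over 35 s, if anything falls off the work surface, if the arm or the gripper's body presses on something with over 40 N, if the wrist force passes 120 N, or if a joint passes its speed limit or range.

## Working session

There is one attempt and no reset: what is moved stays moved. The work goes in short steps, Python scripts to look and compute and a tool call to move; the robot and the scene stay as the last step left them, time stands still between calls to the robot, and variables do not carry over. Pictures are saved under pics/ and viewed, at most 10 in all, crops included, and the job is handed in when it is done.

Besides the shell and the picture viewer there is one more tool, called after ">>>" by a JSON object that holds its "method" and its "body". send_rows: Moves the arm, as the interface text tells. Its arguments: {"type":"object","properties":{"increments":{"type":"array","items":{"type":"array","items":{"type":"number"}}}},"required":["increments"]}

```bash
mkdir -p pics
python3 - <<'E'
from station import env,cams
import cv2,numpy as np
for n in("top","scene"):
    c=cams.read_camera(n);cv2.imwrite(f"pics/{n}0.png",c["image"][:,:,::-1]);np.savez(f"{n}0.npz",**c)
    print(n,c["mtx"].round(1).tolist(),c["R"].round(3).tolist(),c["t"].round(3).tolist())
o=env.observe();print(o["time_s"],o["tcp_pos"],o["ee_rot"],o["force"],o["opening"])
E
```

```text
top [[542.8, 0.0, 323.1], [0.0, 542.8, 235.1], [0.0, 0.0, 1.0]] [[-0.017, -1.0, -0.002], [-0.995, 0.017, -0.098], [0.098, -0.0, -0.995]] [0.105, 0.627, 0.868]
scene [[601.4, 0.0, 315.6], [0.0, 601.4, 237.5], [0.0, 0.0, 1.0]] [[0.58, -0.814, 0.02], [-0.517, -0.387, -0.764], [0.63, 0.432, -0.645]] [-0.273, 0.432, 0.635]
0.1 [0.25755286 0.59617293 0.23048728] [-6.35895994e-01 -3.07634927e+00  2.50474391e-03] [-0.26076362 -0.12210877 -0.20406379] 1.0064600628869182
```

View pics/top0.png

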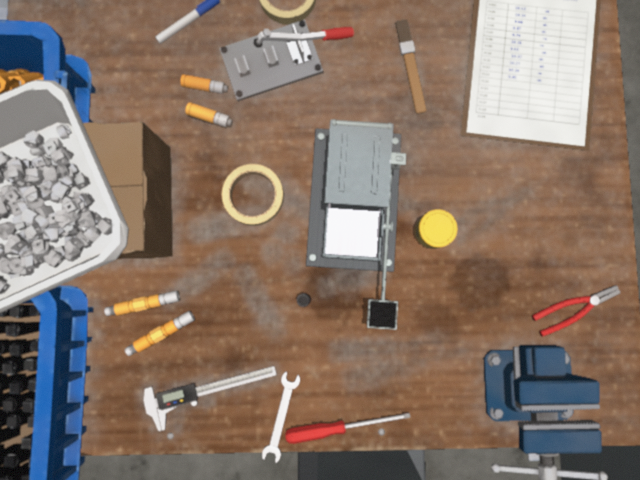

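View pics/scene0.png

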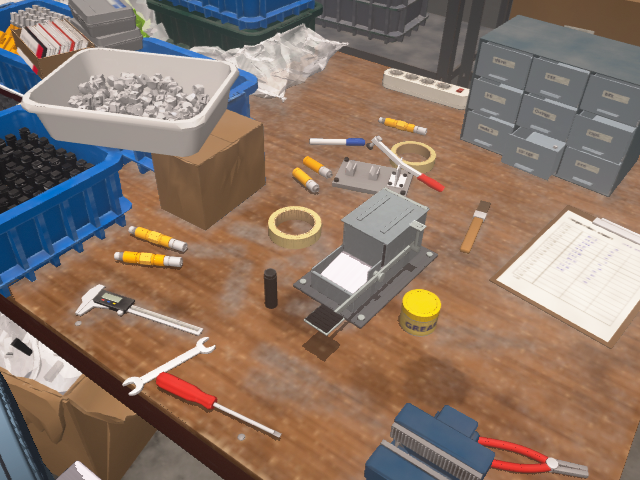

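```bash
cat > h.py <<'E'
import numpy as np,cv2
def ray(c,p):
    K,R,t=c["mtx"],c["R"],c["t"];return -R.T@t,R.T@np.linalg.inv(K)@[p[0],p[1],1.]
def plane(c,p,z):
    o,d=ray(c,p);return (o+d*(z-o[2])/d[2]).round(4)
def tri(a,p,b,q):
    P=[c["mtx"]@np.c_[c["R"],c["t"]] for c in(a,b)]
    X=cv2.triangulatePoints(P[0],P[1],np.array(p,float),np.array(q,float));return (X[:3]/X[3]).ravel().round(4)
E
python3 - <<'E'
from h import *
T=np.load("top0.npz");S=np.load("scene0.npz")
g=T["image"].max(2).astype(int)
m=np.zeros_like(g,np.uint8);m[295:335,360:405]=(g[295:335,360:405]<60)
n,l,s,c=cv2.connectedComponentsWithStats(m);i=1+s[1:,4].argmax();print("pad",s[i],c[i]);ct=max(cv2.findContours((l==i).astype(np.uint8),0,1)[0],key=len);r=cv2.minAreaRect(ct);print(r)
for q in cv2.boxPoints(r): print(plane(T,q,.07))
print("pad c",plane(T,r[0],.07),"tri",tri(T,r[0],S,(324,319)))
for nme,p,z in[("base fl",(308,266),.005),("base fr",(392,270),.005),("base bl",(317,131),.005),("base br",(401,137),.005),("sleeve",(304,299),.076),("tin",(438,229),.05),("tape",(252,194),.025),("screw",(390,118),0)]: print(nme,plane(T,p,z))
print("tub",tri(T,(60,85),S,(237,70)),tri(T,(125,232),S,(195,150)),tri(T,(0,305),S,(35,122)))
print("bin",tri(T,(87,290),S,(128,165)))
E
```

```text
pad [370 302  26  25 564] [382.25       313.95390071]
((382.4027099609375, 313.960205078125), (24.3459529876709, 23.14861297607422), 3.814074993133545)
[0.4829 0.0239 0.07  ]
[0.5186 0.0206 0.07  ]
[ 0.5155 -0.0173  0.07  ]
[ 0.4798 -0.0138  0.07  ]
pad c [0.4992 0.0033 0.07  ] tri [0.4981 0.0039 0.065 ]
base fl [0.5787 0.1203 0.005 ]
base fr [ 0.5695 -0.0218  0.005 ]
base bl [0.8127 0.1013 0.005 ]
base br [ 0.7994 -0.0442  0.005 ]
sleeve [0.5246 0.1252 0.076 ]
tin [ 0.6331 -0.0927  0.05  ]
tape [0.7003 0.212  0.025 ]
screw [ 0.8352 -0.0268  0.    ]
tub [0.8161 0.4421 0.2248] [0.6232 0.3772 0.1593] [0.4842 0.5562 0.2094]
bin [0.5343 0.4436 0.1452]
```

>>> {"method": "send_rows", "body": {"increments": [[1, -5, -5, -25, 0, 0, 0], [1, -25, -25, -25, 0, 0, 0], [1, -30, -30, 0, 0, 0, 0], [1, -30, -30, 0, 0, 0, 0], [1, -30, -30, 0, 0, 0, 0], [1, -30, -30, 0, 0, 0, 0], [1, -30, -30, 0, 0, 0, 0], [1, -30, -30, 0, 0, 0, 0]]}}

```text
time_s: 0.9
tcp_pos: [0.3675, 0.3187, 0.2811]
ee_rot: [-0.636, -3.076, 0.0]
force: [0.4, -0.4, 0.1]
opening: 0.001
grasp_force: 0.0
```

>>> {"method": "send_rows", "body": {"increments": [[1, -30, -30, 0, 0, 0, 0], [1, -30, -30, 0, 0, 0, 0], [1, -30, -30, 0, 0, 0, 0], [1, -30, -30, 0, 0, 0, 0], [1, -30, -30, 0, 0, 0, 0], [1, -30, -30, 0, 0, 0, 0], [1, -30, -30, 0, 0, 0, 0], [1, -27, -18, 0, 0, 0, 0]]}}

```text
time_s: 1.7
tcp_pos: [0.4944, 0.0142, 0.2812]
ee_rot: [-0.64, -3.075, 0.001]
force: [0.5, 0.1, 0.3]
opening: -0.0
grasp_force: 0.0
```

>>> {"method": "send_rows", "body": {"increments": [[1, 0, 0, 0, 0, 0, 0.145], [1, 0, 0, 0, 0, 0, 0.145], [1, 0, 0, 0, 0, 0, 0.145], [1, 0, 0, 0, 0, 0, 0.145], [1, 0, 0, 0, 0, 0, 0.145], [1, 0, 0, 0, 0, 0, 0.145], [1, 0, 0, 0, 0, 0, 0.145], [1, 0, 0, 0, 0, 0, 0.145]]}}

```text
time_s: 2.5
tcp_pos: [0.4941, 0.0173, 0.281]
ee_rot: [-2.224, -2.218, 0.001]
force: [0.2, 0.9, -0.5]
opening: 0.003
grasp_force: 0.0
```

>>> {"method": "send_rows", "body": {"increments": [[1, -7, 2.5, 40, 0, 0, 0], [1, -7, 2.5, 40, 0, 0, 0], [1, 0, 0, 40, 0, 0, 0], [1, 0, 0, 40, 0, 0, 0], [1, 0, 0, 20, 0, 0, 0], [1, 0, 0, 8, 0, 0, 0], [1, 0, 0, 0, 0, 0, 0]]}}

```text
time_s: 3.2
tcp_pos: [0.4989, 0.0032, 0.0927]
ee_rot: [-2.217, -2.224, 0.002]
force: [0.8, 0.3, 0.1]
opening: -0.0
grasp_force: 0.0
```

Run:
```python
from station import env,cams
import cv2,numpy as np
c=cams.read_camera("scene");cv2.imwrite("pics/s1.png",cv2.resize(c["image"][180:400,200:500,::-1],None,fx=2,fy=2))
o=env.observe();print(o["time_s"],o["tcp_pos"],o["ee_rot"],o["force"])
```

```text
3.25 [0.49978338 0.00328254 0.09368168] [2.21798766e+00 2.22458018e+00 2.07363813e-04] [ 0.49808959 -0.23210701  0.7030739 ]
```

View pics/s1.png

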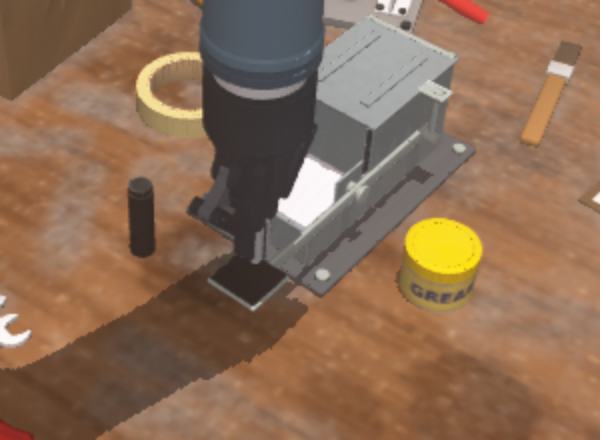

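>>> {"method": "send_rows", "body": {"increments": [[1, 0, 0, 8, 0, 0, 0], [1, 0, 0, 8, 0, 0, 0], [1, 0, 0, 7, 0, 0, 0], [1, 0, 0, 7, 0, 0, 0], [1, 0, 0, 7, 0, 0, 0], [1, 0, 0, 6, 0, 0, 0], [1, 0, 0, 6, 0, 0, 0], [1, 0, 0, 4, 0, 0, 0]]}}

```text
time_s: 4.05
tcp_pos: [0.5003, 0.0034, 0.04]
ee_rot: [2.217, 2.224, 0.002]
force: [1.4, 0.8, 4.6]
opening: -0.001
grasp_force: 1.6
```

>>> {"method": "send_rows", "body": {"increments": [[1, 0, 0, 2, 0, 0, 0], [1, 0, 0, 2, 0, 0, 0], [1, 0, 0, 0, 0, 0, 0]]}}

```text
time_s: 4.35
tcp_pos: [0.4995, 0.0032, 0.0362]
ee_rot: [2.218, 2.225, -0.0]
force: [1.8, 0.5, 2.0]
opening: -0.001
grasp_force: 1.2
```

Not yet at the stop; press in small steps.

>>> {"method": "send_rows", "body": {"increments": [[1, 0, 0, 1, 0, 0, 0], [1, 0, 0, 1, 0, 0, 0], [1, 0, 0, 0, 0, 0, 0]]}}

```text
time_s: 4.65
tcp_pos: [0.4994, 0.0033, 0.0343]
ee_rot: [2.218, 2.225, -0.0]
force: [1.0, -0.2, 3.3]
opening: 0.001
grasp_force: 1.2
```

>>> {"method": "send_rows", "body": {"increments": [[1, 0, 0, 1, 0, 0, 0], [1, 0, 0, 1, 0, 0, 0], [1, 0, 0, 0, 0, 0, 0], [1, 0, 0, 0, 0, 0, 0]]}}

```text
time_s: 5.05
tcp_pos: [0.4998, 0.0032, 0.0333]
ee_rot: [2.218, 2.224, 0.001]
force: [-2.0, -0.8, 16.8]
opening: -0.002
grasp_force: 8.6
```

Run:
```python
from station import env,cams
import cv2,numpy as np
c=cams.read_camera("scene");d=cams.read_camera("top")
cv2.imwrite("pics/s2.png",np.hstack([cv2.resize(c["image"][180:360,270:470,::-1],(400,360)),cv2.resize(d["image"][110:335,285:435,::-1],(240,360))]))
o=env.observe();print(o["time_s"],o["tcp_pos"],o["force"])
```

```text
5.15 [0.49975352 0.00325251 0.03329591] [-2.57486369 -0.59812155 17.62014873]
```

View pics/s2.png

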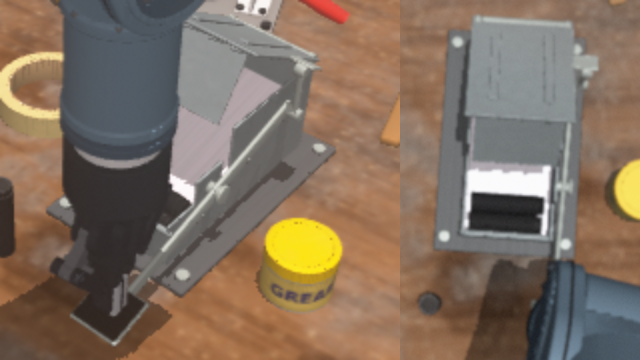

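Pedal is at its stop (17 N). The lid is lifted, and both sleeves lie in the tray (right inset, near (505,205) and (505,222)). I'll hold briefly, then ease up.

>>> {"method": "send_rows", "body": {"increments": [[1, 0, 0, 0, 0, 0, 0], [1, 0, 0, 0, 0, 0, 0], [1, 0, 0, 0, 0, 0, 0], [1, 0, 0, 0, 0, 0, 0], [1, 0, 0, -1, 0, 0, 0], [1, 0, 0, -2, 0, 0, 0], [1, 0, 0, -2, 0, 0, 0], [1, 0, 0, -2, 0, 0, 0]]}}

```text
time_s: 5.95
tcp_pos: [0.4988, 0.0033, 0.0392]
ee_rot: [-2.217, -2.224, 0.002]
force: [-1.1, -0.1, 1.7]
opening: 0.0
grasp_force: 1.2
```

>>> {"method": "send_rows", "body": {"increments": [[1, 0, 0, -2, 0, 0, 0], [1, 0, 0, -2, 0, 0, 0], [1, 0, 0, -2, 0, 0, 0], [1, 0, 0, -2, 0, 0, 0], [1, 0, 0, -2, 0, 0, 0], [1, 0, 0, -2, 0, 0, 0], [1, 0, 0, -2, 0, 0, 0], [1, 0, 0, -2, 0, 0, 0]]}}

```text
time_s: 6.75
tcp_pos: [0.4994, 0.0034, 0.0555]
ee_rot: [-2.218, -2.225, -0.0]
force: [-2.1, 0.6, 1.8]
opening: -0.001
grasp_force: 1.4
```

>>> {"method": "send_rows", "body": {"increments": [[1, 0, 0, -2, 0, 0, 0], [1, 0, 0, -2, 0, 0, 0], [1, 0, 0, -2, 0, 0, 0], [1, 0, 0, -2, 0, 0, 0], [1, 0, 0, -1.5, 0, 0, 0], [1, 0, 0, -1.5, 0, 0, 0], [1, 0, 0, -1, 0, 0, 0], [1, 0, 0, -1, 0, 0, 0]]}}

```text
time_s: 7.55
tcp_pos: [0.4998, 0.0034, 0.0685]
ee_rot: [2.218, 2.225, 0.001]
force: [-1.1, -0.0, 4.0]
opening: -0.0
grasp_force: 1.5
```

>>> {"method": "send_rows", "body": {"increments": [[1, 0, 0, -1, 0, 0, 0], [1, 0, 0, -1, 0, 0, 0], [1, 0, 0, -1, 0, 0, 0], [1, 0, 0, -1, 0, 0, 0], [1, 0, 0, -1, 0, 0, 0], [1, 0, 0, -1, 0, 0, 0], [1, 0, 0, -1, 0, 0, 0], [1, 0, 0, -1, 0, 0, 0]]}}

```text
time_s: 8.35
tcp_pos: [0.4995, 0.0033, 0.0764]
ee_rot: [2.218, 2.225, 0.0]
force: [-0.0, 0.1, 0.1]
opening: 0.001
grasp_force: 0.0
```

Clear of the pedal; rise and back away, then check.

>>> {"method": "send_rows", "body": {"increments": [[1, 0, 0, -15, 0, 0, 0], [1, 0, 0, -30, 0, 0, 0], [1, 0, 0, -40, 0, 0, 0], [1, 0, 0, -40, 0, 0, 0], [1, 0, -15, -30, 0, 0, 0], [1, 0, -20, 0, 0, 0, 0], [1, 0, -10, 0, 0, 0, 0], [1, 0, 0, 0, 0, 0, 0]]}}

```text
time_s: 9.15
tcp_pos: [0.453, 0.0034, 0.2309]
ee_rot: [-2.217, -2.224, 0.001]
force: [0.1, 0.5, -0.3]
opening: -0.004
grasp_force: 0.0
```

Run:
```python
from station import env,cams
import cv2,numpy as np
c=cams.read_camera("scene");d=cams.read_camera("top")
cv2.imwrite("pics/s3.png",np.hstack([cv2.resize(c["image"][180:360,240:460,::-1],(440,360)),cv2.resize(d["image"][110:335,215:465,::-1],(355,360))]))
o=env.observe();print(o["time_s"],o["tcp_pos"],o["force"])
```

```text
9.25 [0.45462869 0.00335739 0.23091585] [-0.22002026  0.49912208 -0.898884  ]
```

View pics/s3.png

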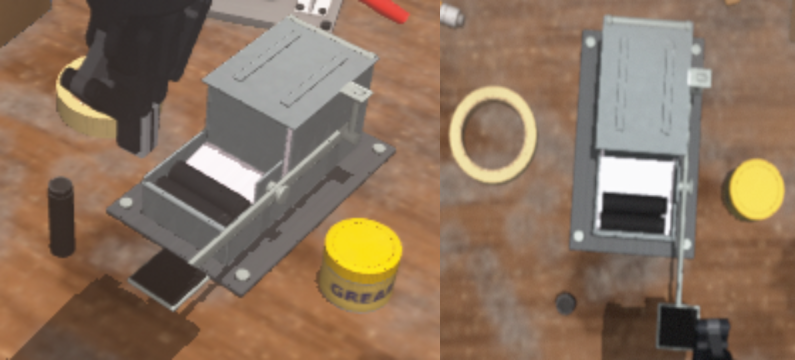

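The lid is closed, the pedal is back up, both sleeves are in the tray (right inset, near (633,205) and (633,220)), and the bystanders haven't moved.

```bash
python3 -c "
from station import job_done
print(job_done())"
```

```text
the job is handed in; nothing more can be done
None
```

The job is handed in: both sleeves rolled into the tray, I eased the pedal up until the lid closed, the arm is clear and the bystanders look unmoved; the hand-in call gave no verdict.

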